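Find the high spot of a wooden wheel on the truing stand

ROBOT

A 6-joint arm with a two-finger parallel gripper is mounted at the origin on the work surface. World frame = base frame: x ahead of the robot, y to its left, z up, the work surface at z = 0. Lengths are in m, angles in degrees, forces in N, time in s.
With the tool pointing down it reaches from about 0.35 to 0.875 m from the base axis. Payload 4.2 kg.
Tool frame: the origin (TCP) lies midway between the tips of the shut fingers; the grasp point (between the pads) lies 19 mm behind it; z points along the fingers, y is the line along which they close (so a half turn about z gives the same grasp; the last joint's range is limited). The gripper opens to 85 mm and grips with 20 to 120 N. Pads are 22 mm wide; open, the fingers measure 114 mm over their backs; the gripper's body (76 mm by 85 mm) begins 54 mm behind the grasp point. The pads swing forward as they close: fully open they stand 13 mm farther back than shut.
Start: joints at [-61.1, 22.042, 0.453, 0, -68.411, -14.817], TCP at [0.152, -0.606, 0.231] pointing down, gripper open.
Joint ranges: [-179.83, 179.83], [-69.29, 118.12], [-61.27, 80.66], [-181.25, 117.63], [-171.15, -9.14], [-177.46, 177.46]. Speed limits (degrees/s): [159.86, 159.86, 180, 180, 180, 180].

INTERFACE

Orientations are given as [roll, pitch, yaw] about the fixed x, y, z axes, in that order (R = Rz(yaw) Ry(pitch) Rx(roll)).
In Python, from station import r gives the robot as it stands.
- The arm moves only by the shell command python3 -m handwheel 'ROWS' [FORCE]. ROWS is a JSON object of lists of equal length, an entry for each row: "angular": the turn, a rotation vector about the tool's x, y, z scaled (see below), a list of three; "delta_pos": the shift along the tool's x, y, z scaled (see below), a list of three; "grip": the closure, from 0 (fully open) to 1 (shut). In form: {"angular": [[ax, ay, az], ...], "delta_pos": [[tx, ty, tz], ...], "grip": [grip, ...]}. A call has 1 to 10 rows; each row is the pose to reach, as a shift and turn from the pose commanded when the call began, along the tool's axes at that moment; what a row does not reach only later rows make up. The controller multiplies each number of a shift by 0.4 m and each number of a turn by 60 degrees. A row lasts 1/10 s, in which the tool goes at most 50 mm and 8.59 degrees, less where a joint would pass 70% of its speed; a pose out of reach is approached as far as the arm can. A call with a number of a shift or a turn outside -1 to 1 is refused whole. A call with a gripper value outside its range is refused whole. The fingers move at their own pace and stop on an object; FORCE is the grip in N (left out, the last holds). Time passes only in rows, so rows that repeat a pose let the fingers close. It gives the time, the measured TCP pose, the force, the opening and the grip force at its end, in the units of the state.
- r.observe(): the state, without advancing time (a new reading comes with each control period).
- r.snapshot(name): name is "scene" or "top" or "wrist"; returns a dict with "image" (384x512x3 uint8, red, green, blue), "camera_matrix" (3x3 intrinsics, pixels), "position" and "attitude" of the camera in the world. Camera axes: x right, y down, z forward; pixel columns grow to the right and rows downward; lengths in m; the calibration is good to about 2 mm. A picture is of the moment at which its call begins. There is no depth.
- r.close_job(): hands the job in; it is judged then, once.
The state is a dict: "time": time; "q": joint angles; "qd": joint speeds; "joint_efforts": joint torques, N m; "tool_pos": TCP position; "tool_rot": TCP orientation; "ft_force": force on the tool from outside, world axes, zero at the start; "ft_torque": the same for the moment, N m; "width": finger opening in m; "finger_force": force on a finger pad.
Only numpy, scipy, OpenCV 4.12 (cv2) and the standard library are available. Lean on these libraries where they do the work, as an engineer would, in place of code of your own. Each camera call takes 0.05 s, during which the arm holds its last target. There are 200 camera calls.

TASK

The wooden wheel on the truing stand is clamped off centre. Slide the sprung plunger indicator in by its handle until the plunger is pressed well into the middle of its travel against the wheel's rim, so that it stays on the rim all the way round and never runs against its inner stop. Then turn the wheel at least once right round by the crank to find its high spot, leave the high spot standing under the plunger with the indicator still pressed on, and let go, without disturbing the other things on the bench.

Things in the scene. Friction and masses are not known exactly. Their poses are not given: they have to be found in the camera images.
- stand: Truing stand: plywood board 170 x 370 x 20 mm fixed to the table (sides: -85 to 85 mm in its x, -100 to 270 mm in its y). Origin on the spindle axis at table height; its y axis points from the spindle along the slide to the indicator, z up.
- spindle (a point): Point on the upright spindle axis, 60 mm above the table. Clamped on it is a limewood disc 140 mm across, 20 mm thick (50 to 70 mm above the table), 4 mm off centre in an unknown direction that turns with the crank: over one turn its rim under the plunger moves between 66 and 74 mm from the axis, like a cosine, with one high spot.
- crank_grip (a point): On the axis of the upright, freely spinning dark wooden crank knob, 110 mm above the table. Knob 18 mm across, 86 to 128 mm above the table, on a steel arm (top at 85 mm), 45 mm from the spindle axis. It goes round with the disc, any number of turns either way, takes 2 to 4 N along its circle, and stays where it is left.
- wheel (a joint): Angle of crank and disc about the spindle, rad, counter-clockwise from above positive, not wrapped (one turn is 6.28); 0 when the crank arm points along the stand's own x axis. Starts between -0.4 and 0.4.
- slide_grip (a point): In the middle of the upright wooden handle of the indicator slide, 110 mm above the table. Handle 34 mm wide across the slide, 14 mm thick along it, top at 130 mm. The slide runs along the stand's y axis (60 mm travel), takes about 9 N plus the plunger's force to move and stays where it is left. The dial, 50 mm across, top 80 mm above the table, is centred 60 mm nearer the spindle.
- tip (a point): Rounded tip (10 mm ball) of the sprung steel plunger, its point nearest the spindle, 60 mm above the table, on the stand's y axis; 112 mm nearer the spindle than slide_grip while free. Starts 10 to 32 mm clear of the rim. Pressed on the rim, its distance from the spindle axis is the disc's radius there.
- plunger (a joint): How far the plunger is pushed in, m: 0 free, 0.020 at its inner stop. The spring pushes with 2 N plus 0.12 N per mm. The dial's black pointer turns clockwise with it, 0.27 rad per mm, starting from pointing at the spindle.
- spare_hub: Bystander, to be left alone: a turned limewood ring 40 mm across and 16 mm tall, lying on the stand's board beside the slide. Origin at its underside.
- mallet: Bystander, to be left alone: a carver's round wooden mallet 84 mm across and 200 mm tall, standing on its head. Origin at its underside.
- glue_jar: Bystander, to be left alone: a glue jar 68 mm across and 85 mm tall. Origin at its underside.
- wheel_blank: Bystander, to be left alone: an unused wooden wheel blank 110 mm across and 22 mm thick, lying flat. Origin at its underside.
- square: Bystander, to be left alone: a try square with a 110 mm dark wooden stock and a 150 mm steel blade, lying flat. Origin at its underside.

How it is judged:
By the outcome, as a careful person would: the job done as asked, in the order asked, and still so for the second after the job is handed in, with the robot touching nothing.
It also fails if it takes over 72 s, if anything falls off the work surface, if the arm or the gripper's body presses on something with over 40 N, if the wrist force passes 120 N, or if a joint passes its speed limit or range.

## Working session

There is one attempt and no reset: what is moved stays moved. The work goes in short steps, Python scripts to look and compute and a shell command to move; the robot and the scene stay as the last step left them, time stands still between calls to the robot, and variables do not carry over. Pictures are saved under pics/ and viewed, at most 10 in all, crops included, and the job is handed in when it is done.

```bash
mkdir -p pics
cat > h.py <<'E'
import numpy as np,cv2,json
from station import r
def snap(n,f):
    s=r.snapshot(n); cv2.imwrite('pics/'+f+'.png',s['image'][:,:,::-1]); 
    np.savez('pics/'+f+'.npz',**{k:np.array(v) for k,v in s.items()}); return s
def R(s):
    a=np.array(s['attitude']); 
    if a.shape==(3,3): return a
    from scipy.spatial.transform import Rotation as Q
    return Q.from_euler('xyz',a,degrees=True).as_matrix()
def ray(s,u,v,z):
    d=R(s)@np.linalg.solve(s['camera_matrix'],[u,v,1.]); p=np.array(s['position']); return p+d*(z-p[2])/d[2]
def proj(s,P):
    c=R(s).T@(np.array(P)-s['position']); k=np.array(s['camera_matrix'])@c; return k[:2]/k[2]
E
python3 - <<'E'
from h import *
for n in('top','scene'):
    s=snap(n,n+'0'); print(n,s['position'],s['attitude'],s['camera_matrix'])
a=cv2.imread('pics/top0.png');b=cv2.imread('pics/scene0.png')
print(r.observe())
E
```

```text
top [ 0.37857009 -0.00746704  1.30605331] [-174.34067875    0.25507726  -88.66472314] [[430.14926576   0.         255.62260499]
 [  0.         430.14926576 198.63724074]
 [  0.           0.           1.        ]]
scene [1.16222946 0.00119245 1.14547084] [-147.18860589   -0.50232274   92.70196085] [[452.34705097   0.         252.96403451]
 [  0.         452.34705097 187.48084505]
 [  0.           0.           1.        ]]
{'time': 0.1, 'q': array([-6.11001321e+01,  2.20867843e+01,  3.87214281e-01, -2.54685914e-02,
       -6.84117469e+01, -1.48151844e+01]), 'qd': array([-0.01129781, -0.15243548,  0.19009044,  0.09400076, -0.00319419,
       -0.02557991]), 'joint_efforts': array([-4.53822213e-04, -3.93319380e+01,  1.88929707e+01,  4.19798836e+00,
       -2.60386943e-03,  2.65703470e-06]), 'tool_pos': array([ 0.15197097, -0.60569872,  0.23032338]), 'tool_rot': array([ 1.79886331e+02, -5.58734004e-03, -1.65924705e+02]), 'ft_force': array([-0.99142812,  0.52596061, -1.25592303]), 'ft_torque': array([ 0.01123588, -0.03890027, -0.00454061]), 'finger_force': 0.0, 'width': 0.08595610181856939}
```

View pics/top0.png

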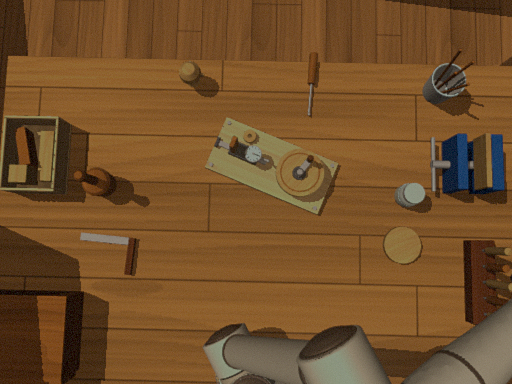

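View pics/scene0.png

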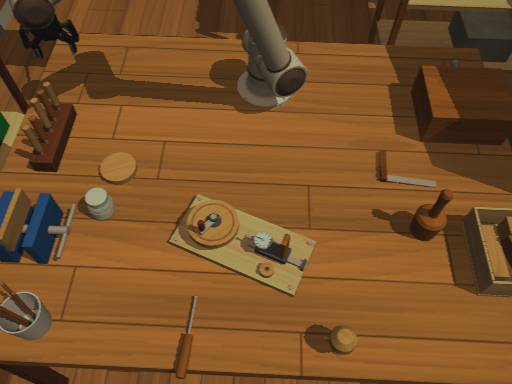

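The top view shows the stand with disc centre near (301,173), crank knob near (307,160), dial (254,155) and handle (234,146). In the scene view the disc is at (213,223) and the handle at (285,242). I'll enlarge both.

Run:
```python
import cv2,numpy as np
a=cv2.imread('pics/top0.png')[110:220,200:345];b=cv2.imread('pics/scene0.png')[190:300,165:320]
a=cv2.resize(a,None,fx=5,fy=5,interpolation=cv2.INTER_CUBIC)
cv2.imwrite('pics/ca.png',a)
b=cv2.resize(b,None,fx=5,fy=5,interpolation=cv2.INTER_CUBIC)
cv2.imwrite('pics/cb.png',b)
```

```text
(no output)
```

View pics/ca.png

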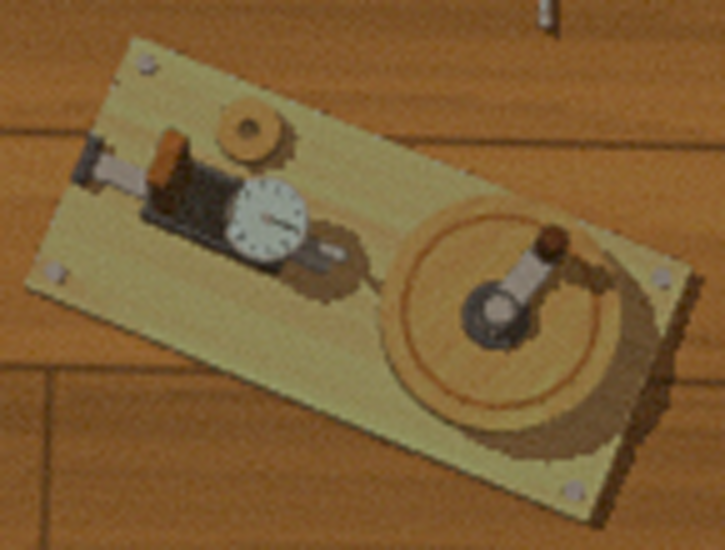

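View pics/cb.png

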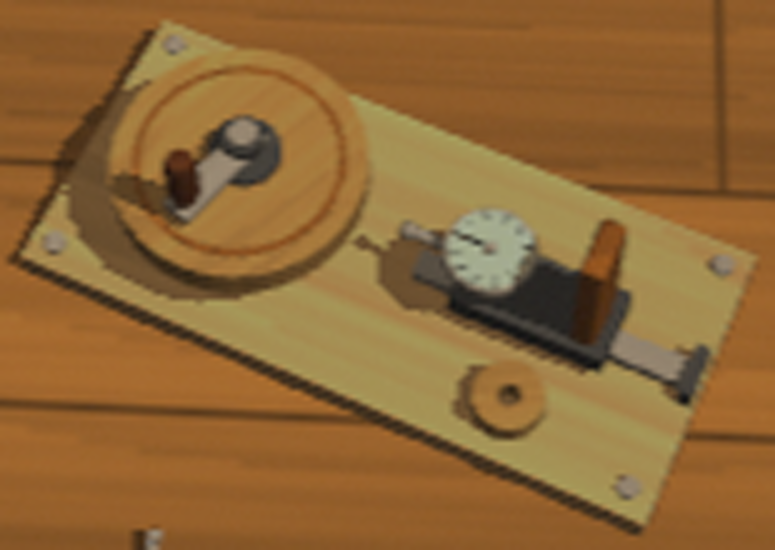

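The top crop shows the board corners at (135,38), (693,268), (595,522) and (28,288), the handle top at about (176,143) and the knob top at (552,236). The scene crop has the same features. The spare hub is on the board's far side, beside the dial.

```bash
cat > geo.py <<'E'
from h import *
T=np.load('pics/top0.npz');S=np.load('pics/scene0.npz')
t=lambda u,v,z:ray(T,200+u/5,110+v/5,z)
c=lambda u,v,z:ray(S,165+u/5,190+v/5,z)
local=np.array([[85,270],[85,-100],[-85,-100],[-85,270]])/1000.
def fit(P):
    P=np.array(P)[:,:2];m=P.mean(0);l=local-local.mean(0)
    U,_,V=np.linalg.svd(l.T@(P-m));Rm=(U@V).T
    o=m-Rm@local.mean(0);return o,Rm,np.linalg.norm((local@Rm.T+o-P),axis=1)
E
python3 - <<'E'
from geo import *
# which physical side is +x? handle end is y+. print corners
Pt=[t(*p,.02) for p in [(135,38),(693,268),(595,522),(28,288)]]
Pc=[c(*p,.02) for p in [(642,530),(15,260),(165,22),(757,258)]]
for P,f,kn,hd in((Pt,t,(552,238),(177,140)),(Pc,c,(180,157),(610,226))):
    print(np.round(P,3).tolist())
    for fl in(0,1):
        Q=P if not fl else [P[3],P[2],P[1],P[0]]
        o,Rm,e=fit(Q)
        if np.linalg.det(Rm)>0 and e.max()<.02: 
            print('o',o,'yaw',np.degrees(np.arctan2(Rm[1,0],Rm[0,0])),e, fl)
            k=f(*kn,.128)[:2];g=f(*hd,.13)[:2]
            lk=Rm.T@(k-o);print('knob',k,lk,np.hypot(*lk),np.degrees(np.arctan2(lk[1],lk[0])),'handle',g,Rm.T@(g-o))
print([r.snapshot('wrist')[k] for k in('position','attitude')])
E
```

```text
[[0.753, 0.095, 0.02], [0.618, -0.247, 0.02], [0.463, -0.189, 0.02], [0.597, 0.155, 0.02]]
o [ 0.57685205 -0.12601103] yaw -21.293300386674453 [0.00092759 0.00316165 0.00184136 0.00191947] 0
knob [ 0.61311557 -0.14890367] [ 0.04210123 -0.00816103] 0.04288491462645471 -10.970329516588619 handle [0.66344897 0.06078663] [0.01285114 0.20549267]
[[0.762, 0.096, 0.02], [0.627, -0.247, 0.02], [0.469, -0.183, 0.02], [0.605, 0.16, 0.02]]
o [ 0.58451103 -0.12264146] yaw -21.646686028495196 [0.00114822 0.00055388 0.00172968 0.00040434] 0
knob [ 0.61630707 -0.14830462] [ 0.03902034 -0.01212431] 0.040860564446561096 -17.260948522328516 handle [0.645252   0.07099326] [-0.01497109  0.20238511]
[array([ 0.08516529, -0.62316595,  0.37377294]), array([ 1.64058052e+02, -9.29321307e-02,  1.04029319e+02])]
```

```bash
python3 -m handwheel '{"angular":[[0,0,0],[0,0,0],[0,0,0],[0,0,0],[0,0,0],[0,0,0],[0,0,0],[0,0,0],[0,0,0],[0,0,0]],"delta_pos":[[-0.05,0.04,0],[-0.15,0.12,0],[-0.25,0.2,0],[-0.35,0.28,0],[-0.45,0.36,0],[-0.55,0.44,0],[-0.65,0.52,0],[-0.73,0.58,0],[-0.78,0.63,0],[-0.815,0.66,0]],"grip":[0,0,0,0,0,0,0,0,0,0]}' && python3 -m handwheel '{"angular":[[0,0,0.05],[0,0,0.12],[0,0,0.2],[0,0,0.28],[0,0,0.36],[0,0,0.44],[0,0,0.5],[0,0,0.56],[0,0,0.593],[0,0,0.593]],"delta_pos":[[-0.05,0.04,0],[-0.15,0.12,0],[-0.25,0.2,0],[-0.35,0.28,0],[-0.45,0.36,0],[-0.55,0.44,0],[-0.65,0.52,0],[-0.73,0.58,0],[-0.78,0.63,0],[-0.815,0.66,0]],"grip":[0,0,0,0,0,0,0,0,0,0]}'
python3 - <<'E'
from h import *
s=snap('wrist','w1');o=r.observe();print(o['tool_pos'],o['tool_rot'],o['q'],o['time'],s['position'],s['attitude'],s['camera_matrix'])
E
```

```text
time: 1.2
tool_pos: [0.405, -0.2688, 0.2313]
tool_rot: [180.0, 0.0, -165.8]
ft_force: [-0.1, -0.3, -0.7]
width: 0.0851
finger_force: 0.0
time: 2.2
tool_pos: [0.6569, 0.067, 0.2303]
tool_rot: [-180.0, -0.1, 158.6]
ft_force: [0.4, -0.1, -0.4]
width: 0.0854
finger_force: 0.0
[0.65806908 0.06831458 0.22991143] [1.79992986e+02 2.74273638e-04 1.58674253e+02] [ 1.99013981e+01  2.56853854e+01  6.00436257e+00 -5.41052978e-03
 -7.03141486e+01 -1.31225323e+02] 2.25 [0.59285558 0.09215747 0.37373363] [1.64112604e+02 2.17095308e-02 6.85341323e+01] [[328.71658243   0.         256.84284951]
 [  0.         328.71658243 192.87197027]
 [  0.           0.           1.        ]]
```

View pics/w1.png

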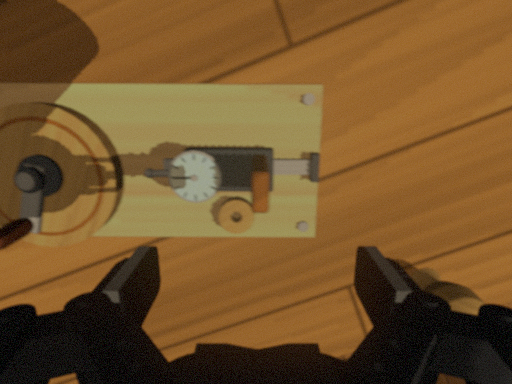

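The wrist view shows the handle at (262,192), dial centre (194,176), spare hub (236,215) and spindle (35,180). The board's end corners are at (322,84) and (316,236).

Run:
```python
from h import *
W=np.load('pics/w1.npz')
yaw=np.radians(-21.5)
f=lambda u,v,z:ray(W,u,v,z)
A=f(323,84,.02)[:2];B=f(315.5,236.5,.02)[:2];A2=f(20,84,.02)[:2];B2=f(120,237,.02)[:2]
print(A,B,np.linalg.norm(A-B),'yaw from ends',np.degrees(np.arctan2(*(B-A)[::-1])), 'from sides',[np.degrees(np.arctan2(*(p-q)[::-1]))-90 for p,q in((A,A2),(B,B2))])
yaw=np.radians(-21.5)
Rm=np.array([[np.cos(yaw),-np.sin(yaw)],[np.sin(yaw),np.cos(yaw)]])
o=(A+B)/2-Rm@[0,.27];print('origin',o)
L=lambda u,v,z:Rm.T@(f(u,v,z)[:2]-o)
print('dial .08',L(194.5,176,.08),'handle top end far,near',L(262,212,.13),L(252,192,.13),L(271,192,.13),'spindle',L(32,180,.09),'hub',L(236.5,216,.036))
for y in(.19,.195,.2,.205,.21):
  print(y,[proj(W,[*(o+Rm@[x,y+d]),.13]).round() for x in(-.017,.017) for d in (-.007,.007)])
```

```text
[0.60354541 0.16048942] [0.76053497 0.09936099] 0.16847079723196665 yaw from ends -21.274889314954542 from sides [np.float64(-21.466791928699692), np.float64(-21.298081739770595)]
origin [ 0.58308486 -0.12128754]
dial .08 [-0.00155866  0.14501204] handle top end far,near [0.01582148 0.2061749 ] [-0.00046135  0.19839188] [-0.00047163  0.21302811] spindle [-0.00012169  0.00249625] hub [0.05321727 0.1799433 ]
0.19 [array([232., 171.]), array([250., 171.]), array([232., 213.]), array([250., 213.])]
0.195 [array([238., 171.]), array([257., 171.]), array([239., 213.]), array([257., 213.])]
0.2 [array([245., 171.]), array([263., 171.]), array([245., 213.]), array([263., 213.])]
0.205 [array([251., 171.]), array([270., 171.]), array([252., 213.]), array([269., 213.])]
0.21 [array([258., 171.]), array([277., 171.]), array([258., 213.]), array([276., 213.])]
```

```bash
python3 -m handwheel '{"angular":[[0,0,0],[0,0,0],[0,0,0],[0,0,0],[0,0,0],[0,0,0],[0,0,0],[0,0,0],[0,0,0],[0,0,0]],"delta_pos":[[0,0,0.05],[0,0,0.13],[0,0,0.21],[0,0,0.28],[0,0,0.32],[0,0,0.3375],[0,0,0.3375],[0,0,0.3375],[0,0,0.3375],[0,0,0.3375]],"grip":[0,0,0,0,0,0,0.8,1,1,1]}' 60 && python3 -m handwheel '{"angular":[[0,0,0],[0,0,0],[0,0,0],[0,0,0]],"delta_pos":[[0,0,0],[0,0,0],[0,0,0],[0,0,0]],"grip":[1,1,1,1]}'
python3 -c "
from h import *
print(r.observe()['tool_pos'])"
```

```text
time: 3.25
tool_pos: [0.6566, 0.0647, 0.0976]
tool_rot: [179.9, 0.1, 158.5]
ft_force: [-0.1, 0.3, 0.4]
width: 0.0281
finger_force: 0.0
time: 3.65
tool_pos: [0.6571, 0.066, 0.0976]
tool_rot: [179.8, 0.1, 158.5]
ft_force: [-0.5, 5.7, 2.2]
width: 0.0131
finger_force: 59.9
[0.65707529 0.06600668 0.09761729]
```

```bash
python3 -m handwheel '{"angular":[[0,0,0],[0,0,0],[0,0,0],[0,0,0],[0,0,0],[0,0,0],[0,0,0]],"delta_pos":[[0,-0.01,0],[0,-0.025,0],[0,-0.04,0],[0,-0.055,0],[0,-0.07,0],[0,-0.0775,0],[0,-0.0775,0]],"grip":[1,1,1,1,1,1,1]}'
python3 - <<'E'
from h import *
o=r.observe();print(o['tool_pos'],o['ft_force'])
s=snap('scene','s2');w=snap('wrist','w2')
a=cv2.resize(s['image'][205:265,190:310],None,fx=5,fy=5,interpolation=cv2.INTER_CUBIC)
b=cv2.resize(w['image'][120:220,60:260],None,fx=3,fy=3,interpolation=cv2.INTER_CUBIC)
cv2.imwrite('pics/c2.png',np.vstack([a,b])[:,:,::-1])
E
```

```text
time: 4.35
tool_pos: [0.6463, 0.0389, 0.0976]
tool_rot: [179.7, 0.2, 158.6]
ft_force: [-0.2, 11.6, 2.4]
width: 0.0132
finger_force: 59.9
[0.6463353  0.03892024 0.0976371 ] [-0.20163389 11.58234746  2.41533948]
```

View pics/c2.png

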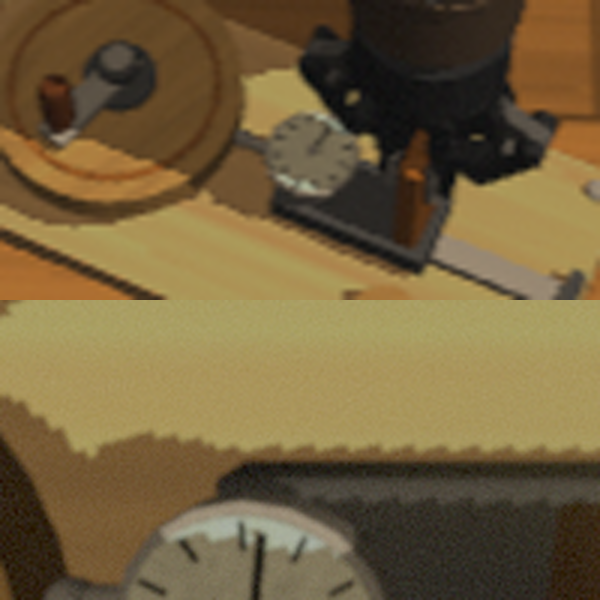

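The wrist part of the picture shows the black pointer pointing up, about 93° clockwise from the spindle direction. That is about 6 mm of press. I'll add 2 mm, release, and move over the knob.

```bash
python3 -m handwheel '{"angular":[[0,0,0],[0,0,0],[0,0,0],[0,0,0],[0,0,0],[0,0,0],[0,0,0]],"delta_pos":[[0,-0.005,0],[0,-0.005,0],[0,-0.005,0],[0,-0.001,0],[0,-0.001,0],[0,-0.001,0],[0,-0.001,0]],"grip":[1,1,1,0,0,0,0]}' && python3 -m handwheel '{"angular":[[0,0,0],[0,0,0],[0,0,0],[0,0,0],[0,0,0],[0,0,0],[0,0,0],[0,0,0],[0,0,0],[0,0,0]],"delta_pos":[[0,0,-0.05],[0,0,-0.15],[0,0,-0.25],[-0.02,-0.08,-0.3],[-0.04,-0.17,-0.3],[-0.06,-0.27,-0.3],[-0.08,-0.36,-0.3],[-0.09,-0.43,-0.3],[-0.1,-0.4625,-0.3],[-0.1,-0.4625,-0.3]],"grip":[0,0,0,0,0,0,0,0,0,0]}'
python3 - <<'E'
from h import *
w=snap('wrist','w3');s=snap('scene','s3')
hsv=cv2.cvtColor(w['image'],cv2.COLOR_RGB2HSV)
b=cv2.resize(w['image'],None,fx=1.17,fy=1.17)
a=cv2.resize(s['image'][210:245,225:305],None,fx=7.49,fy=4.2,interpolation=cv2.INTER_CUBIC)[:150,:599]
cv2.imwrite('pics/c3.png',np.vstack([b[:449,:599],a])[:,:,::-1]);print(r.observe()['tool_pos'])
E
```

```text
time: 5.15
tool_pos: [0.6442, 0.0346, 0.0961]
tool_rot: [-180.0, -0.0, 158.5]
ft_force: [-0.7, -0.7, -0.1]
width: 0.0707
finger_force: 0.0
time: 6.15
tool_pos: [0.6135, -0.1532, 0.2162]
tool_rot: [-180.0, -0.0, 158.3]
ft_force: [1.0, 0.4, -0.1]
width: 0.0854
finger_force: 0.0
[ 0.61409681 -0.15112599  0.21614986]
```

View pics/c3.png

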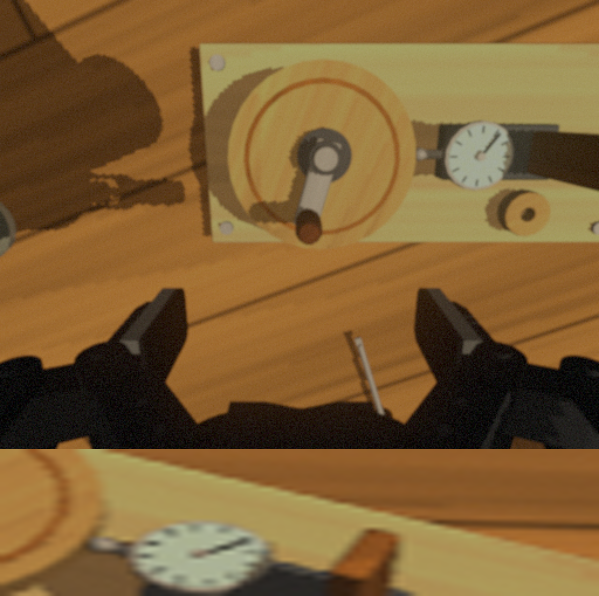

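The wrist view shows the knob top at about (308,230), the spindle top at (326,159) and the dial pointer at about 132°, or 8.5 mm of press. The disc sits about 2 mm low at the plunger, so the mean press is about 10.5 mm.

Run:
```python
from h import *
W=np.load('pics/w3.npz');yaw=np.radians(-21.4)
Rm=np.array([[np.cos(yaw),-np.sin(yaw)],[np.sin(yaw),np.cos(yaw)]]);o=np.array([.583,-.1225])
k=ray(W,308.5/1.17,231/1.17,.128)[:2];l=Rm.T@(k-o);print(k,l,np.hypot(*l),np.degrees(np.arctan2(l[1],l[0])))
print(proj(W,[*k,.128])*1.17,proj(W,[*k,.086])*1.17)
A=ray(W,200/1.17,44/1.17,.02)[:2];B=ray(W,212/1.17,242/1.17,.02)[:2];print('origin',(A+B)/2+Rm@[0,.1],np.linalg.norm(A-B))
c=ray(W,480/1.17,156/1.17,.08)[:2];print('dial',Rm.T@(c-o))
for p in ((416,155),(228,155)):print(Rm.T@(ray(W,p[0]/1.17,p[1]/1.17,.07)[:2]-o))
a=W['position'];print(a,k-r.observe()['tool_pos'][:2], Rm.T@(k-r.observe()['tool_pos'][:2]),r.observe()['tool_pos'])
```

```text
[ 0.61607116 -0.1488434 ] [ 0.04040319 -0.01246027] 0.042280919569859576 -17.13967340714855
[308.5 231. ] [307.35943326 214.52374747]
origin [ 0.58215805 -0.12118138] 0.16868709436104323
dial [-0.00080067  0.1117817 ]
[-0.00077627  0.06867687]
[-0.00153015 -0.07122174]
[ 0.54952806 -0.12774688  0.35964057] [0.00197435 0.00228259] [0.00100537 0.00284561] [ 0.61409681 -0.15112599  0.21614986]
```

```bash
python3 -m handwheel '{"angular":[[0,0,0],[0,0,0],[0,0,0],[0,0,0],[0,0,0],[0,0,0],[0,0,0],[0,0,0],[0,0,0],[0,0,0]],"delta_pos":[[-0.006,0.007,0.06],[-0.006,0.007,0.15],[-0.006,0.007,0.23],[-0.006,0.007,0.29],[-0.006,0.007,0.3075],[-0.006,0.007,0.3075],[-0.006,0.007,0.3075],[-0.006,0.007,0.3075],[-0.006,0.007,0.3075],[-0.006,0.007,0.3075]],"grip":[0,0,0,0,0,0.5,1,1,1,1]}' 40 && python3 -m handwheel '{"angular":[[0,0,0],[0,0,0],[0,0,0],[0,0,0]],"delta_pos":[[0,0,0],[0,0,0],[0,0,0],[0,0,0]],"grip":[1,1,1,1]}'
python3 - <<'E'
from h import *
o=r.observe();yaw=np.radians(-21.4)
Rm=np.array([[np.cos(yaw),-np.sin(yaw)],[np.sin(yaw),np.cos(yaw)]]);l=Rm.T@(o['tool_pos'][:2]-[.583,-.1225]);print(l,np.hypot(*l),np.degrees(np.arctan2(l[1],l[0])))
P=lambda t:.1125*np.array([-np.cos(np.radians(t)),np.sin(np.radians(t))])
for i in range(12):
    t=-16+30*i;print(t,(P(t+15)-P(t)).round(3).tolist(),(P(t+30)-P(t)).round(3).tolist())
E
```

```text
time: 7.25
tool_pos: [0.6177, -0.1497, 0.0946]
tool_rot: [180.0, 0.1, 158.5]
ft_force: [-0.6, 1.1, 2.4]
width: 0.0167
finger_force: 38.9
time: 7.65
tool_pos: [0.6178, -0.1497, 0.0946]
tool_rot: [180.0, 0.1, 158.5]
ft_force: [-1.3, 1.5, 6.5]
width: 0.0169
finger_force: 39.3
[ 0.04229432 -0.0126592 ] 0.044148215566260106 -16.663069716858594
-16 [-0.004, 0.029] [-0.001, 0.058]
14 [0.011, 0.027] [0.028, 0.051]
44 [0.023, 0.018] [0.05, 0.03]
74 [0.029, 0.004] [0.058, 0.001]
104 [0.027, -0.011] [0.051, -0.028]
134 [0.018, -0.023] [0.03, -0.05]
164 [0.004, -0.029] [0.001, -0.058]
194 [-0.011, -0.027] [-0.028, -0.051]
224 [-0.023, -0.018] [-0.05, -0.03]
254 [-0.029, -0.004] [-0.058, -0.001]
284 [-0.027, 0.011] [-0.051, 0.028]
314 [-0.018, 0.023] [-0.03, 0.05]
```

```bash
cat > look.py <<'E'
import sys
from h import *
n=sys.argv[1];s=snap('scene','t'+n);o=r.observe();yaw=np.radians(-21.4)
Rm=np.array([[np.cos(yaw),-np.sin(yaw)],[np.sin(yaw),np.cos(yaw)]]);l=Rm.T@(o['tool_pos'][:2]-[.583,-.1225])
print(n,'loc',(l*1000).round(1),'r',round(np.hypot(*l)*1000,1),'ang',round(np.degrees(np.arctan2(l[1],l[0])),1),'F',(Rm.T@o['ft_force'][:2]).round(1),o['ft_force'][2].round(1),'t',o['time'])
json.dump(l.tolist(),open(f'pics/t{n}.json','w'))
E
python3 look.py 0
python3 -m handwheel '{"angular":[[0,0,0],[0,0,0],[0,0,0]],"delta_pos":[[-0.004,0.029,0],[-0.001,0.058,0],[-0.001,0.058,0]],"grip":[1,1,1]}' >/dev/null; python3 look.py 1
python3 -m handwheel '{"angular":[[0,0,0],[0,0,0],[0,0,0]],"delta_pos":[[0.011,0.027,0],[0.028,0.051,0],[0.028,0.051,0]],"grip":[1,1,1]}' >/dev/null; python3 look.py 2
python3 -m handwheel '{"angular":[[0,0,0],[0,0,0],[0,0,0]],"delta_pos":[[0.023,0.018,0],[0.05,0.03,0],[0.05,0.03,0]],"grip":[1,1,1]}' >/dev/null; python3 look.py 3
```

```text
0 loc [ 42.3 -12.7] r 44.2 ang -16.7 F [-1.6  0.8] 5.1 t 7.7
1 loc [42.6 10.4] r 43.9 ang 13.7 F [-1.4 -0.2] 6.8 t 8.05
2 loc [31.3 30.8] r 43.9 ang 44.5 F [-1.4 -0.6] 5.7 t 8.4
3 loc [11.2 42.8] r 44.2 ang 75.3 F [-2.   0.3] 6.0 t 8.75
```

Forces are very low, so I'll carry on right round.

```bash
python3 -m handwheel '{"angular":[[0,0,0],[0,0,0],[0,0,0]],"delta_pos":[[0.029,0.004,0],[0.058,0.001,0],[0.058,0.001,0]],"grip":[1,1,1]}' >/dev/null; python3 look.py 4
python3 -m handwheel '{"angular":[[0,0,0],[0,0,0],[0,0,0]],"delta_pos":[[0.027,-0.011,0],[0.051,-0.028,0],[0.051,-0.028,0]],"grip":[1,1,1]}' >/dev/null; python3 look.py 5
python3 -m handwheel '{"angular":[[0,0,0],[0,0,0],[0,0,0]],"delta_pos":[[0.018,-0.023,0],[0.03,-0.05,0],[0.03,-0.05,0]],"grip":[1,1,1]}' >/dev/null; python3 look.py 6
python3 -m handwheel '{"angular":[[0,0,0],[0,0,0],[0,0,0]],"delta_pos":[[0.004,-0.029,0],[0.001,-0.058,0],[0.001,-0.058,0]],"grip":[1,1,1]}' >/dev/null; python3 look.py 7
python3 -m handwheel '{"angular":[[0,0,0],[0,0,0],[0,0,0]],"delta_pos":[[-0.011,-0.027,0],[-0.028,-0.051,0],[-0.028,-0.051,0]],"grip":[1,1,1]}' >/dev/null; python3 look.py 8
python3 -m handwheel '{"angular":[[0,0,0],[0,0,0],[0,0,0]],"delta_pos":[[-0.023,-0.018,0],[-0.05,-0.03,0],[-0.05,-0.03,0]],"grip":[1,1,1]}' >/dev/null; python3 look.py 9
python3 -m handwheel '{"angular":[[0,0,0],[0,0,0],[0,0,0]],"delta_pos":[[-0.029,-0.004,0],[-0.058,-0.001,0],[-0.058,-0.001,0]],"grip":[1,1,1]}' >/dev/null; python3 look.py 10
python3 -m handwheel '{"angular":[[0,0,0],[0,0,0],[0,0,0]],"delta_pos":[[-0.027,0.011,0],[-0.051,0.028,0],[-0.051,0.028,0]],"grip":[1,1,1]}' >/dev/null; python3 look.py 11
python3 -m handwheel '{"angular":[[0,0,0],[0,0,0],[0,0,0]],"delta_pos":[[-0.018,0.023,0],[-0.03,0.05,0],[-0.03,0.05,0]],"grip":[1,1,1]}' >/dev/null; python3 look.py 12
python3 - <<'E'
from h import *
# rectify the dial of each picture to a square, spindle to the left
yaw=np.radians(-21.4);Rm=np.array([[np.cos(yaw),-np.sin(yaw)],[np.sin(yaw),np.cos(yaw)]]);o=np.array([.583,-.1225])
out=[]
for n in range(13):
    s=np.load(f'pics/t{n}.npz')
    loc=np.array([[-.03,.082],[-.03,.142],[.03,.142],[.03,.082]])
    src=np.float32([proj(s,[*(o+Rm@p),.08]) for p in loc])
    M=cv2.getPerspectiveTransform(src,np.float32([[0,0],[149,0],[149,149],[0,149]]))
    im=cv2.warpPerspective(s['image'],M,(150,150),flags=cv2.INTER_CUBIC);cv2.putText(im,str(n),(2,14),0,.45,(255,0,0));out.append(im)
while len(out)<15: out.append(out[0]*0)
cv2.imwrite('pics/dials.png',np.vstack([np.hstack(out[i:i+5]) for i in(0,5,10)])[:,:,::-1])
E
```

```text
4 loc [-12.   43.1] r 44.8 ang 105.6 F [-1.5 -0.5] 8.0 t 9.1
5 loc [-32.3  31.9] r 45.4 ang 135.3 F [-1.9 -1.1] 7.4 t 9.45
6 loc [-44.3  12. ] r 45.9 ang 164.8 F [-1.  -0.6] 8.3 t 9.8
7 loc [-44.7 -11.5] r 46.2 ang -165.6 F [-0.9 -1.2] 8.5 t 10.15
8 loc [-33.  -32.1] r 46.1 ang -135.8 F [-0.5 -2.3] 8.6 t 10.5
9 loc [-12.4 -44. ] r 45.7 ang -105.7 F [ 1.8 -2.3] 6.4 t 10.85
10 loc [ 11.  -43.9] r 45.2 ang -76.0 F [ 1.4 -0.6] 6.1 t 11.2
11 loc [ 30.7 -32.4] r 44.6 ang -46.6 F [0.4 0.9] 7.4 t 11.55
12 loc [ 42.2 -12.7] r 44.1 ang -16.7 F [-2.1  0.7] 7.1 t 11.9
```

View pics/dials.png

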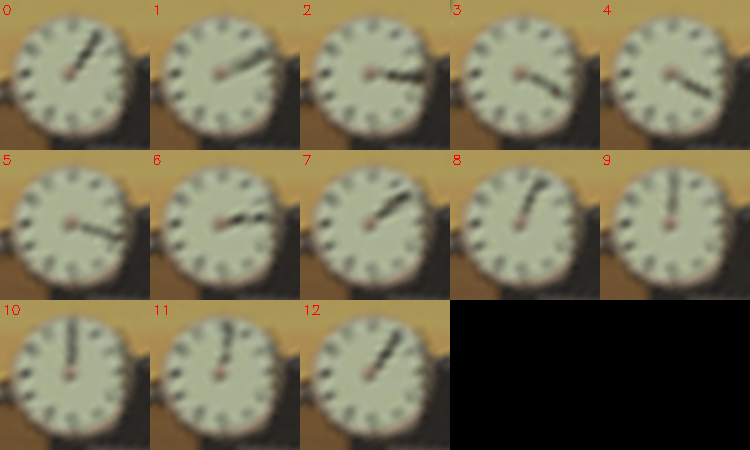

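The 13 rectified dials all read clearly. The pointer runs from about 90° (pictures 9–10) to about 210° (pictures 3–4), so the plunger stayed on the rim and clear of its inner stop. I'll fit the cosine next.

Run:
```python
from h import *
g=cv2.imread('pics/dials.png',0).astype(float)
L=np.array([json.load(open(f'pics/t{n}.json')) for n in range(13)])
A=np.c_[2*L,np.ones(13)];c=np.linalg.lstsq(A,(L**2).sum(1),rcond=None)[0];print('centre mm',c[:2]*1000,'r',np.sqrt(c[2]+c[:2]@c[:2])*1000)
th=np.unwrap(np.arctan2(*(L-c[:2]).T[::-1]))
al=np.radians(np.arange(0,360))
rr=np.arange(10,34)
pr=[]
for n in range(13):
    y0,x0=150*(n//5),150*(n%5); im=g[y0:y0+150,x0:x0+150]
    X=(70-np.outer(np.cos(al),rr)).astype(np.float32);Y=(74-np.outer(np.sin(al),rr)).astype(np.float32)
    p=cv2.remap(im.astype(np.float32),X,Y,cv2.INTER_LINEAR).mean(1)   # clockwise from left
    w=np.clip(np.median(p)-8-p,0,None);k=p.argmin();d=(np.arange(360)-k+180)%360-180;w=w*(abs(d)<25)
    pr.append(k+(w*d).sum()/w.sum())
pr=np.array(pr);mm=np.radians(pr)/.27
B=np.c_[np.ones(13),np.cos(th),np.sin(th)];x=np.linalg.lstsq(B,mm,rcond=None)[0]
hs=np.arctan2(x[2],x[1]);print(mm.round(2),(mm-B@x).round(2));print('mean',x[0],'amp',np.hypot(*x[1:]),'high deg',np.degrees(hs),'th',np.degrees(th).round(1))
tgt=c[:2]+np.sqrt(c[2]+c[:2]@c[:2])*np.array([np.cos(hs),np.sin(hs)]);print('now->target tool',(tgt-L[12])*[-1,1]/.4)
```

```text
centre mm [-1.04954334 -0.49016393] r 45.00686708240985
[ 8.26 10.13 11.84 12.82 13.48 12.48 10.75  8.93  7.15  6.23  6.06  6.78
  8.26] [-0.02 -0.02 -0.04 -0.17  0.3   0.07 -0.14 -0.06 -0.09  0.1   0.08  0.01
 -0.02]
mean 9.573331993514774 amp 3.6572616910488764 high deg 94.91408204154742 th [-15.7  14.   44.   74.2 104.1 134.  163.9 194.1 224.7 255.4 285.5 314.8
 344.3]
now->target tool [0.11787928 0.14251341]
```

```bash
python3 -m handwheel '{"angular":[[0,0,0],[0,0,0],[0,0,0],[0,0,0],[0,0,0],[0,0,0],[0,0,0],[0,0,0],[0,0,0],[0,0,0]],"delta_pos":[[-0.0042,0.0304,0],[-0.0003,0.0596,0],[0.0109,0.0867,0],[0.0288,0.11,0],[0.0521,0.1279,0],[0.0792,0.1391,0],[0.1083,0.1429,0],[0.118,0.1425,0],[0.118,0.1425,0],[0.118,0.1425,0]],"grip":[1,1,1,1,1,1,1,1,1,1]}' >/dev/null; python3 look.py 13
python3 -c "
import json,math
x,y=json.load(open('pics/t13.json'));print(math.degrees(math.atan2(y+.00049,x+.00105)))"
```

```text
13 loc [-4.5 44.4] r 44.6 ang 95.8 F [ 0.4 -0.6] 7.8 t 12.95
94.36042400366142
```

```bash
python3 -m handwheel '{"angular":[[0,0,0],[0,0,0],[0,0,0],[0,0,0],[0,0,0],[0,0,0],[0,0,0],[0,0,0],[0,0,0],[0,0,0]],"delta_pos":[[0,0,0],[0,0,0],[0,0,0],[0,0,-0.02],[0,0,-0.06],[0,0,-0.12],[0,0,-0.2],[0,0,-0.28],[0,0,-0.32],[0,0,-0.32]],"grip":[0.7,0.7,0.7,0.7,0.7,0.7,0.7,0.7,0.7,0.7]}'; python3 look.py 14
python3 - <<'E'
from h import *
w=snap('wrist','w4')
cv2.imwrite('pics/c4.png',cv2.resize(w['image'],None,fx=1.5,fy=1.5,interpolation=cv2.INTER_CUBIC)[:,:,::-1])
E
```

```text
time: 13.95
tool_pos: [0.5956, -0.0793, 0.2248]
tool_rot: [179.9, 0.3, 158.5]
ft_force: [0.1, -0.4, 0.6]
width: 0.0258
finger_force: 0.0
14 loc [-5.2 44.5] r 44.8 ang 96.6 F [-0.4 -1.2] -0.4 t 14.0
```

View pics/c4.png

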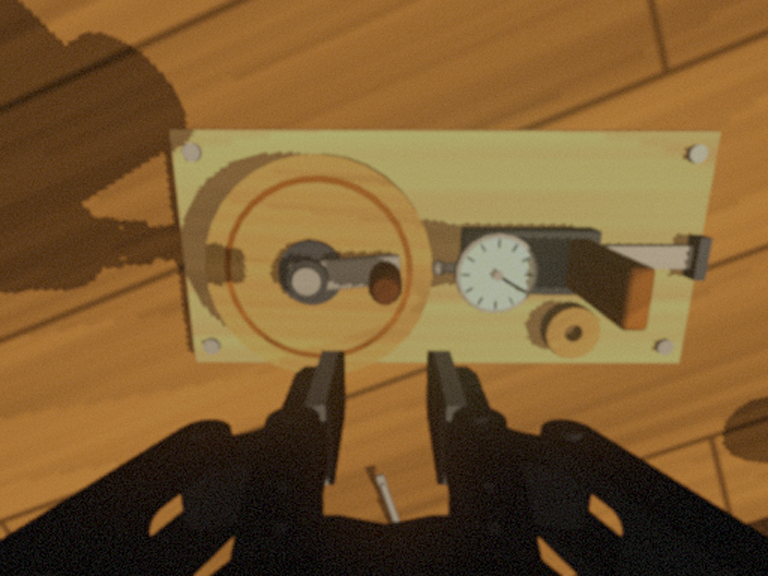

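The crank arm points at the plunger and the pointer reads about 212°, or 13.7 mm, which is the maximum found. The spare hub is untouched and the gripper is clear, so I'm handing in.

```bash
python3 -c "
from station import r
print(r.close_job())"
```

```text
the job is handed in; nothing more can be done
None
```

The job is handed in: the indicator is pressed in mid-travel (about 6–13.7 mm over a full turn), the wheel was turned about 1.3 turns, its high spot is left under the plunger, and the gripper is clear of everything.

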